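# Bring the swinging mould carrier to rest over the setting stand

## Task

Two plaster moulds stand on a tray that swings freely from a red grip. Take the carrier by the grip, draw it up and out from under the yellow keeper of its sloped rest, carry it over to the blue stand and damp its swing until the tray hangs level and still, square over the middle of the stand and 50 to 100 mm above its pads, for at least 4 seconds; then set it down slowly and gently on the stand's two pads, let go and back away. Touch only the hanger, never the tray or moulds, never let the tray swing past half a radian or bump the table, never bring it lower than 50 mm over the stand while it is still swinging, and leave the bottle, jar and screwdriver alone.

Things in the scene. Friction and masses are not known exactly. Their poses are not given: they have to be found in the camera images.
- hanger: Hanger: red grip block (44 mm along its x, 26 mm thick along y, 50 mm high, 40 to 90 mm above the origin; grip from above, fingers closing along y) on a fork with dark counterweights that keep it upright whenever free, also while the tray tilts. 0.22 kg. Origin on the brass pivot pin, which lies along x; the fork ends 38 mm below it.
- grip (a point): Middle of the red grip block, 65 mm above the pivot pin; axes of the hanger.
- tray: Swinging tray: aluminium board 70 x 390 x 12 mm, long along its y, a mast in the middle, two white-and-orange moulds (65 mm across, 100 mm tall) fixed at y = +-135 mm. Origin on the pivot pin, 65 mm above the board's underside. It turns only about the pin (along x; stops at +-0.6 rad). Roll = swing angle: 0 level, positive with the +y end high. Mould tops 112 mm above the underside.
- tray_base (a point): Centre of the tray's underside. Dynamics of the tray: nominal 0.65 kg (varies 15 %), centre of mass 19 mm below the pin, inertia about the pin 0.0113 kg m2, so a period of 1.94 s for any mass: roll acceleration = -10.5/s2 x (roll + acceleration of the pin along the tray's +y / 9.81 m/s2). The bearing has almost no friction: a swing fades to half only after some 50 s.
- rest: Fixed sloped rest; origin on the table under its saddle. The grey saddle (80 mm along y, 20 mm high cheeks 94 mm apart) slopes 0.28 rad down to its -y; the tray lies on it at the start, roll 0.28. A yellow keeper lip overlaps the top of the tray's low (-y) end by 25 mm, 8 mm above it, with a stop behind.
- rest_top (a point): Middle of the sloping saddle, 100 mm above the table. To free the tray: lifted straight up it catches under the keeper, so raise it about 5 mm and draw it some 40 mm towards the rest's +y and up the slope; it then swings at once.
- stand: Fixed setting stand; origin on the table under its middle. Two level blue pads, tops 70 mm above the table, at its y = +-165 mm (each 40 mm along y, 94 mm between 12 mm high cheeks at its +-x sides), carry the two ends of the tray, whose long side lies along the stand's y. The space between the pads is open down to a flat foot.
- stand_top (a point): Point midway between the two pads at the height of their tops, 70 mm above the table; the tray's underside centre belongs here.
- pigment: Bystander: skin-coloured bottle with white cap, 44 mm across, 90 mm tall, origin under its centre.
- jar: Bystander: white jar, 60 mm across, 70 mm tall, origin under its centre.
- driver: Bystander: screwdriver with yellow handle lying on the bench, about 200 mm long, origin under its middle.
- table: Plywood work bench, top at z = 0.

How it is judged:
On the way, in this order (a step that is already met when the one before it is completed fails the run):
1. the carrier is out of its rest, lifted clear (height (world z) of hanger above 0.172 m and horizontal distance between tray_base and rest_top above 0.06 m and contact force between tray and rest below 0.01 N), for 0.1 s.
2. the tray hangs level (0.08 rad) and still, its middle within 35 mm of the stand's middle, square (0.15 rad), 35 to 130 mm above the stand, for 4 s (angle between tray_base's own z axis and vertical below 0.08 rad and angular speed of tray below 0.35 rad/s and horizontal distance between tray_base and stand_top below 0.035 m and z of tray_base in the frame of stand_top between 0.035 and 0.13 m and angle between the y axis of tray and the y axis of stand, either way round below 0.15 rad and contact force between tray and stand below 0.01 N), for 4 s.
At the end, for the whole second after the job is handed in: The tray lies in the stand: underside within 6 mm of the pads' height, middle within 30 mm of the stand's middle, level within 0.06 rad, long side along the stand's y within 0.15 rad, at rest and released (horizontal distance between tray_base and stand_top below 0.03 m and z of tray_base in the frame of stand_top between -0.006 and 0.006 m and angle between tray_base's own z axis and vertical below 0.06 rad and angle between the y axis of tray and the y axis of stand, either way round below 0.15 rad and linear speed of tray below 0.03 m/s and angular speed of tray below 0.15 rad/s and contact force between tray and stand above 2 N); the robot touches nothing.
It fails at once if the robot touches the tray or a mould (contact force between any of the arm, the fingers and tray above 1 N).
It fails at once if the tray is brought within 45 mm above the stand while it still swings (tilt over 0.1 rad or turning faster than 0.45 rad/s), or is slammed onto it (over 40 N) ((horizontal distance between tray_base and stand_top below 0.3 m and z of tray_base in the frame of stand_top between 0.012 and 0.045 m and (angle between tray_base's own z axis and vertical above 0.1 rad or angular speed of tray above 0.45 rad/s)) or contact force between tray and stand above 40 N).
It fails at once if the tray bumps the table (contact force between tray and table above 0.5 N).
It fails at once if the tray tips over 0.5 rad (angle between tray_base's own z axis and vertical above 0.5 rad).
It fails at once if a bystander is disturbed (distance of any of pigment, jar, driver from where it was at the start of the episode above 0.02 m).
It also fails if it takes over 61 s, if anything falls off the work surface, if the arm or the gripper's body presses on something with over 40 N, if the wrist force passes 120 N, or if a joint passes its speed limit or range.

## Robot

A 6-joint arm with a two-finger parallel gripper is mounted at the origin on the work surface. World frame = base frame: x ahead of the robot, y to its left, z up, the work surface at z = 0. Lengths are in m, angles in rad, forces in N, time in s.
With the tool pointing down it reaches from about 0.35 to 0.975 m from the base axis. Payload 4.9 kg.
Tool frame: the origin (TCP) lies at the very end of the fingers, on their centre line; the grasp point (between the pads) lies 19 mm behind it; z points along the fingers, y is the line along which they close (so a half turn about z gives the same grasp; the last joint's range is limited). The gripper opens to 85 mm and grips with 20 to 120 N. Pads are 22 mm wide; open, the fingers measure 114 mm over their backs; the gripper's body (76 mm by 85 mm) begins 54 mm behind the grasp point. The pads swing forward as they close: fully open they stand 13 mm farther back than shut.
Start: joints at [-1.259, 0.053, 1.613, -0, 1.476, -0.119], TCP at [0.261, -0.568, 0.204] pointing down, gripper open.
Joint ranges: [-3.01, 3.01], [-1.01, 2.22], [0.06, 2.58], [-1.02, 4.17], [0.09, 2.62], [-3.14, 3.14]. Speed limits (rad/s): [2.57, 2.57, 3.14, 3.14, 3.14, 3.14].

## Interface

Orientations are given as a unit quaternion [w, x, y, z].
In Python, from plant import monitor, vision, manip gives the robot as it stands. The module is installed in compiled form; this text tells all that it offers.
- The arm moves only by the tool arm_command, never from a script. Its argument "rows" is a list of rows, each a list of 3 entries, a list of its own where there are three numbers: the finger opening in mm, from 0 to 85.4, then the shift along the world's x, y, z in units of 30 cm (1.0 is 30 cm), then the turn, a rotation vector about the world's x, y, z in units of pi/2 rad (1.0 is pi/2 rad). In form: [[claw, [x, y, z], [wx, wy, wz]], ...]. A call has 1 to 12 rows; each row is the pose to reach, as a shift and turn from the pose commanded when the call began; what a row does not reach only later rows make up. A row lasts 1/12 s, in which the tool goes at most 41.7 mm and 7.16 degrees, less where a joint would pass 70% of its speed; a pose out of reach is approached as far as the arm can. A call with a number of a shift or a turn outside -1 to 1 is refused whole. A call with a gripper value outside its range is refused whole. The fingers move at their own pace and stop on an object; the grip force is fixed at half the most. Time passes only in rows, so rows that repeat a pose let the fingers close. It gives the time, the measured TCP pose, the force, the opening and the grip force at its end, in the units of the state.
- monitor.state(): the state, without advancing time (a new reading comes with each control period).
- vision.grab_frame(name): name is "scene" or "side" or "wrist"; returns a dict with "color" (384x512x3 uint8, red, green, blue), "z_map" (384x512 float32, m along the optical axis (not along the pixel's ray), 0 where there is no reading), "mtx" (3x3 intrinsics, pixels), "R" (3x3) and "t" (3): a world point X has camera coordinates R X + t. Camera axes: x right, y down, z forward; pixel columns grow to the right and rows downward; lengths in m; the calibration is good to about 2 mm. A picture is of the moment at which its call begins.
- manip.job_done(): hands the job in; it is judged then, once.
The state is a dict: "time": time; "joint_pos": joint angles; "joint_vel": joint speeds; "joint_efforts": joint torques, N m; "tool_pos": TCP position; "tool_rot": TCP orientation; "contact_force": force on the tool from outside, world axes, zero at the start; "ft_torque": the same for the moment, N m; "gripper_width": opening from 0.0 (shut) to 1.0 (fully open); "grasp_force": force on a finger pad.
Only numpy, scipy, OpenCV 4.12 (cv2) and the standard library are available. Lean on these libraries where they do the work, as an engineer would, in place of code of your own. Each camera call takes 0.05 s, during which the arm holds its last target. There are 200 camera calls.

## Working session

There is one attempt and no reset: what is moved stays moved. The work goes in short steps, Python scripts to look and compute and a tool call to move; the robot and the scene stay as the last step left them, time stands still between calls to the robot, and variables do not carry over. Pictures are saved under pics/ and viewed, at most 10 in all, crops included, and the job is handed in when it is done.

Besides the shell and the picture viewer there is one more tool, called as name(argument=value, ...), one argument or row to a line, values as JSON. arm_command: Moves the arm, as the interface text tells. Shifts and turns lie within -1 to 1; 1 stands for 30 cm of shift or pi/2 rad of turn. Its arguments: {"type":"object","properties":{"rows":{"type":"array"}},"required":["rows"]}

```bash
mkdir -p pics; python3 - <<'E'
from plant import monitor, vision
import cv2, numpy as np
print(monitor.state())
ims=[]
for n in ["scene","side"]:
    f=vision.grab_frame(n); np.savez(f"pics/{n}0.npz",**f)
    print(n,f["mtx"].round(1).tolist(),f["R"].round(3).tolist(),f["t"].round(3).tolist())
    cv2.imwrite(f"pics/{n}0.png",f["color"][:,:,::-1])
E
```

```text
{'time': 0.0, 'joint_pos': array([-1.25900392e+00,  5.33371149e-02,  1.61428579e+00,  4.50740090e-06,
        1.47596465e+00, -1.18991313e-01]), 'joint_vel': array([0.00089376, 0.00245722, 0.00110941, 0.00177667, 0.00155996,
       0.0009601 ]), 'joint_efforts': array([-1.66630281e-03, -3.93687308e+01, -3.70181894e+01, -5.90440413e-05,
        7.14452079e-03, -5.33816618e-06]), 'tool_pos': array([ 0.26079106, -0.56726042,  0.2028802 ]), 'tool_rot': array([-9.93036595e-04,  9.76892277e-01,  2.13729934e-01, -9.37730934e-05]), 'contact_force': array([-0.25349614, -0.29502832, -0.30658937]), 'ft_torque': array([ 0.02713866, -0.02261596,  0.00109407]), 'grasp_force': 0.0, 'gripper_width': 0.9995132510785251}
scene [[362.7, 0.0, 255.6], [0.0, 362.7, 187.4], [0.0, 0.0, 1.0]] [[-0.007, 1.0, -0.018], [0.695, -0.009, -0.719], [-0.719, -0.018, -0.694]] [0.006, -0.272, 1.469]
side [[476.2, 0.0, 265.8], [0.0, 476.2, 193.7], [0.0, 0.0, 1.0]] [[-0.929, -0.369, -0.008], [-0.28, 0.72, -0.635], [0.24, -0.588, -0.772]] [0.54, 0.253, 0.937]
```

View pics/scene0.png

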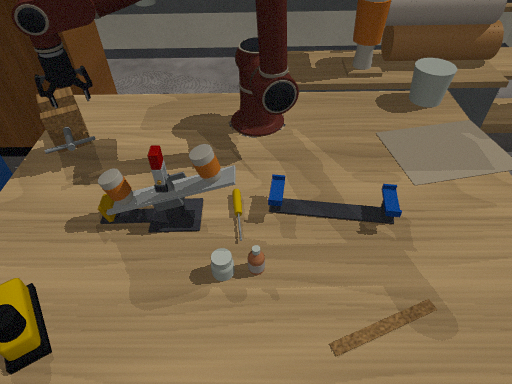

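View pics/side0.png

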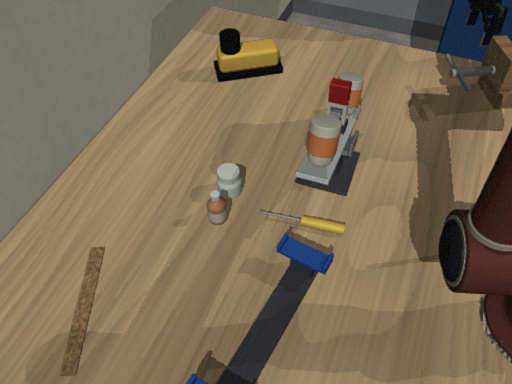

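The scene view shows the red grip at (156,160), moulds at (115,185) and (205,162), keeper at (107,207), and blue pads at (277,192) and (391,200). The screwdriver is at (238,212), the jar at (222,265) and the bottle at (257,260). In the side view the grip is at (341,92), the near pad at (305,253), and the other pad is cut off at the bottom.

```bash
cat > h.py <<'E'
import numpy as np, cv2
def cloud(f):
    z=f["z_map"]; v,u=np.mgrid[:z.shape[0],:z.shape[1]]
    K=f["mtx"]; P=np.stack([(u-K[0,2])/K[0,0]*z,(v-K[1,2])/K[1,1]*z,z],-1)
    P=(P-f["t"])@f["R"]; P[z==0]=np.nan
    return P
def mask(f,lo,hi):
    return cv2.inRange(cv2.cvtColor(f["color"],cv2.COLOR_RGB2HSV),np.array(lo),np.array(hi))>0
RED=((0,170,90),(6,255,255)); BLUE=((108,150,60),(125,255,255))
E
python3 - <<'E'
from h import *
np.set_printoptions(precision=4,suppress=True)
def rect(p): return cv2.minAreaRect((p[:,:2]*1000).astype(np.float32))
for n in ["scene","side"]:
    f=dict(np.load(f"pics/{n}0.npz")); P=cloud(f)
    ok=(P[...,0]>.3)&(P[...,0]<.9)&(abs(P[...,1])<.65)&(P[...,2]>.0)
    m=mask(f,*RED)&ok&(P[...,2]>.15); p=P[m]
    zt=np.percentile(p[:,2],97); top=p[p[:,2]>zt-.008]
    print(n,"red",len(p),p.min(0),p.max(0),"top",zt,len(top),top.mean(0),rect(top))
    b=mask(f,*BLUE)&ok; c,l,s,_=cv2.connectedComponentsWithStats(b.astype(np.uint8))
    for i in range(1,c):
        if s[i,4]>60:
            q=P[l==i]; zt=np.percentile(q[:,2],50);print(" blue",s[i],q.min(0),q.max(0),np.percentile(q[:,2],[10,30,50,70,90]),rect(q[q[:,2]>.06]))
    # tray+moulds: points above 0.06 near carrier
    g=ok&(P[...,2]>.1)&(P[...,0]>.45)&(P[...,1]<-.0)&(P[...,1]>-.55)
    c,l,s,_=cv2.connectedComponentsWithStats(g.astype(np.uint8))
    for i in range(1,c):
        if s[i,4]>60:
            q=P[l==i]; print(" car",s[i],q.min(0),q.max(0),rect(q))
    # bystanders
    g=ok&(P[...,2]>.012)&(P[...,0]>.45)
    c,l,s,_=cv2.connectedComponentsWithStats(g.astype(np.uint8))
    for i in range(1,c):
        if s[i,4]>40: q=P[l==i]; print(" obj",s[i],q.min(0),q.max(0))
E
```

```text
scene red 152 [ 0.4921 -0.2721  0.207 ] [ 0.5335 -0.2463  0.2543] top 0.25410362811422715 92 [ 0.5144 -0.2584  0.2518] ((513.4114990234375, -259.53192138671875), (40.9080696105957, 23.988388061523438), 1.6795285940170288)
 blue [268 175  17  31 145] [0.4225 0.0347 0.059 ] [0.5323 0.0853 0.0834] [0.0654 0.0688 0.0705 0.0747 0.081 ] ((476.2627868652344, 61.53828430175781), (37.809593200683594, 111.74749755859375), 80.76175689697266)
 blue [382 184  20  33 204] [0.4655 0.3603 0.0592] [0.5781 0.4126 0.0846] [0.066  0.0682 0.0699 0.0719 0.0797] ((520.7119140625, 386.39837646484375), (39.39954376220703, 112.11553192138672), 81.72181701660156)
 car [ 147  144   89   63 2996] [ 0.4543 -0.289   0.1   ] [ 0.5688 -0.0566  0.2543] ((506.7093505859375, -172.59617614746094), (111.33084869384766, 234.35182189941406), 4.887788772583008)
 car [ 98 168  34  33 747] [ 0.4856 -0.4317  0.1001] [ 0.5503 -0.3547  0.1783] ((518.2313232421875, -393.2257385253906), (77.00435638427734, 62.110572814941406), 82.84236145019531)
 car [  0 304  22  19 242] [ 0.8714 -0.5318  0.101 ] [ 0.9    -0.4903  0.1327] ((885.6
[... 1428 characters left out ...]
617, 30.287084579467773), 89.79180145263672)
 car [ 295   72   69  113 3947] [ 0.454  -0.4321  0.1001] [ 0.5637 -0.0544  0.2562] ((508.210205078125, -243.103271484375), (377.49517822265625, 109.65778350830078), 88.81041717529297)
 obj [ 225   29   58   49 1917] [ 0.7545 -0.6215  0.012 ] [ 0.9    -0.4713  0.1352]
 obj [ 295   72   69  114 4289] [ 0.454 -0.459  0.012] [ 0.5637 -0.0544  0.2562]
 obj [ 206  163   36   60 1229] [ 0.6786 -0.1145  0.012 ] [0.738  0.0226 0.0936]
 obj [259 210  73  21 413] [ 0.45   -0.0709  0.012 ] [ 0.6153 -0.0432  0.0291]
 obj [276 232  42  47 993] [0.45   0.0338 0.012 ] [0.5304 0.0832 0.0868]
 obj [186 373  21  11 121] [0.5437 0.3592 0.0671] [0.5723 0.3783 0.0848]
```

```bash
cat >> h.py <<'E'
ORANGE=((5,120,80),(20,255,255))
def moulds(f,c,half=.26):
    """(centroids low-y, high-y) of the moulds' orange bands around pin xy c"""
    P=cloud(f); m=mask(f,*ORANGE)&(abs(P[...,0]-c[0])<.06)&(abs(P[...,1]-c[1])<half)&(P[...,2]>.11)
    p=P[m]; return p[p[:,1]<c[1]-.04],p[p[:,1]>c[1]+.04]
E
python3 - <<'E'
from h import *
for n in ["scene","side"]:
    f=dict(np.load(f"pics/{n}0.npz")); a,b=moulds(f,(.5115,-.2595))
    A,B=np.median(a,0),np.median(b,0); d=B-A
    print(n,len(a),len(b),A.round(4),B.round(4),"len",np.linalg.norm(d),"yaw",np.degrees(np.arctan2(-d[0],d[1])),"roll",np.arctan2(d[2],np.hypot(*d[:2])))
    P=cloud(f); g=(P[...,0]>.6)&(P[...,0]<.0)
E
```

```text
scene 292 328 [ 0.5395 -0.3721  0.1316] [ 0.5336 -0.1195  0.2035] len 0.2626768889085776 yaw 1.3395885388740587 roll 0.27750739326276036
side 155 566 [ 0.4925 -0.3708  0.1328] [ 0.5002 -0.1069  0.2078] len 0.27445786707219266 yaw -1.664210271339343 roll 0.2766085405154495
```

arm_command(
  rows=[
    [85,[0,0,0.13],[0,0,0]],
    [85,[0,0,0.26],[0,0,0]],
    [85,[0.05,0.05,0.39],[0,0,-0.02]],
    [85,[0.14,0.16,0.4],[0,0,-0.05]],
    [85,[0.23,0.27,0.4],[0,0,-0.09]],
    [85,[0.32,0.38,0.4],[0,0,-0.13]],
    [85,[0.41,0.49,0.4],[0,0,-0.17]],
    [85,[0.5,0.6,0.4],[0,0,-0.21]],
    [85,[0.59,0.7,0.4],[0,0,-0.24]],
    [85,[0.68,0.8,0.4],[0,0,-0.24]],
    [85,[0.76,0.9,0.4],[0,0,-0.24]],
    [85,[0.8,0.95,0.4],[0,0,-0.24]],
  ],
)

```text
time: 1.1
tool_pos: [0.503, -0.2791, 0.3235]
tool_rot: [-0.001, 1.0, 0.029, 0.0]
contact_force: [0.6, 0.1, -0.3]
gripper_width: 0.996
grasp_force: 0.0
```

```bash
python3 - <<'E'
from h import *
from plant import vision,monitor
s=monitor.state(); print(s["tool_pos"],s["tool_rot"])
f=vision.grab_frame("wrist"); cv2.imwrite("pics/w1.png",f["color"][:,:,::-1]); P=cloud(f)
m=mask(f,*RED)&(P[...,2]>.15)&(P[...,2]<.3); p=P[m]
zt=np.percentile(p[:,2],97); top=p[p[:,2]>zt-.006]
print(len(p),p.min(0),p.max(0),zt,cv2.minAreaRect((top[:,:2]*1000).astype(np.float32)))
E
```

```text
[ 0.50299506 -0.27907576  0.32352396] [-9.13394841e-04  9.99585769e-01  2.87652176e-02  1.36331790e-04]
1450 [ 0.48956662 -0.27428303  0.24964721] [ 0.5326954  -0.24852411  0.25510689] 0.2537518022387646 ((511.28436279296875, -261.267578125), (42.682682037353516, 24.85831642150879), 2.284369945526123)
```

View pics/w1.png

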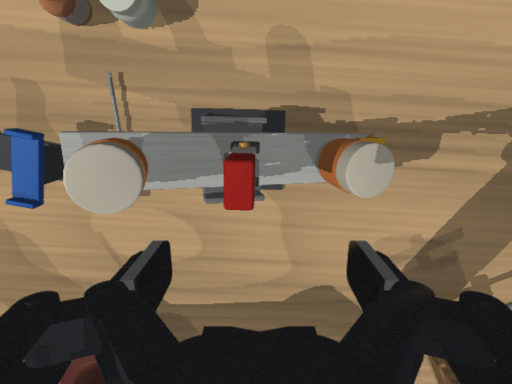

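The wrist view shows the red grip top at (239,181), between the moulds at (105,175) and (365,168), with the fingers open on either side. I'm descending now.

arm_command(
  rows=[
    [85,[0.015,0.03,0],[0,0,-0.006]],
    [85,[0.028,0.062,-0.03],[0,0,-0.012]],
    [85,[0.028,0.062,-0.1],[0,0,-0.012]],
    [85,[0.028,0.062,-0.18],[0,0,-0.012]],
    [85,[0.028,0.062,-0.26],[0,0,-0.012]],
    [85,[0.028,0.062,-0.32],[0,0,-0.012]],
    [85,[0.028,0.062,-0.36],[0,0,-0.012]],
    [85,[0.028,0.062,-0.375],[0,0,-0.012]],
    [85,[0.028,0.062,-0.378],[0,0,-0.012]],
    [85,[0.028,0.062,-0.378],[0,0,-0.012]],
  ],
)

```text
time: 1.98
tool_pos: [0.5096, -0.2646, 0.2114]
tool_rot: [0.0, 1.0, 0.017, 0.0]
contact_force: [-0.0, -0.9, 0.2]
gripper_width: 0.993
grasp_force: 0.0
```

arm_command(
  rows=[
    [85,[0.004,0.013,-0.003],[0,0,0]],
    [85,[0.004,0.013,-0.003],[0,0,0]],
    [60,[0.004,0.013,-0.003],[0,0,0]],
    [40,[0.004,0.013,-0.003],[0,0,0]],
    [30,[0.004,0.013,-0.003],[0,0,0]],
    [10,[0.004,0.013,-0.003],[0,0,0]],
    [10,[0.004,0.013,-0.003],[0,0,0]],
    [10,[0.004,0.013,-0.003],[0,0,0]],
    [10,[0.004,0.013,-0.003],[0,0,0]],
    [10,[0.004,0.013,-0.003],[0,0,0]],
  ],
)

```text
time: 2.82
tool_pos: [0.5108, -0.2606, 0.2102]
tool_rot: [0.0, 1.0, 0.017, 0.0]
contact_force: [0.2, -1.0, 2.2]
gripper_width: 0.287
grasp_force: 60.7
```

```bash
python3 - <<'E'
from h import *
from plant import vision,monitor
s=monitor.state(); print(s)
f=vision.grab_frame("scene"); a,b=moulds(f,(.5115,-.2595))
A,B=np.median(a,0),np.median(b,0); d=B-A
print(A,B,"yaw",np.degrees(np.arctan2(-d[0],d[1])),"roll",np.arctan2(d[2],np.hypot(*d[:2])))
cv2.imwrite("pics/s1.png",cv2.resize(f["color"][100:260,60:290,::-1],None,fx=3,fy=3))
E
```

```text
{'time': 2.8167, 'joint_pos': array([-6.01471404e-01, -7.37412343e-02,  1.72828993e+00, -9.32656852e-05,
        1.48629527e+00,  9.34413432e-01]), 'joint_vel': array([ 0.00069458,  0.00065136, -0.00158871,  0.00184711,  0.00162535,
       -0.00124844]), 'joint_efforts': array([ 1.20836226e-01, -3.30181968e+01, -3.60414147e+01,  7.19721825e-02,
        1.14548458e-01,  1.73176471e-03]), 'tool_pos': array([ 0.51075967, -0.26057495,  0.21015585]), 'tool_rot': array([2.55028831e-04, 9.99847513e-01, 1.74587757e-02, 2.77945644e-04]), 'contact_force': array([ 0.20443769, -0.96118107,  2.20490799]), 'ft_torque': array([-0.03621807, -0.01431177, -0.01150374]), 'grasp_force': 60.65507769584656, 'gripper_width': 0.2874275125717315}
[ 0.53842068 -0.37207167  0.13292404] [ 0.53128606 -0.12665181  0.208879  ] yaw 1.6651814124828317 roll 0.3000209276025172
```

View pics/s1.png

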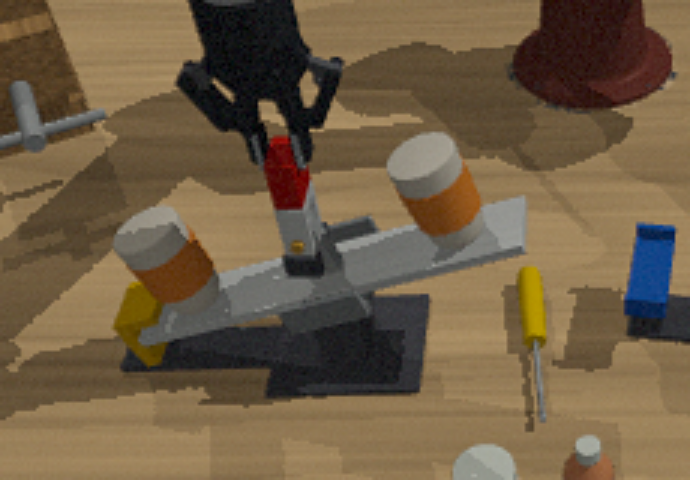

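The gripper holds the red grip squarely, fingers at (265,145) and (305,145) in the crop. The tray is still on its saddle with the low end under the yellow keeper at (140,325). Now I draw it out.

arm_command(
  rows=[
    [10,[0,0.0,0.012],[0,0,0]],
    [10,[0,0.012,0.018],[0,0,0]],
    [10,[-0.001,0.037,0.026],[0,0,0]],
    [10,[-0.002,0.062,0.034],[0,0,0]],
    [10,[-0.003,0.087,0.041],[0,0,0]],
    [10,[-0.004,0.112,0.049],[0,0,0]],
    [10,[-0.005,0.137,0.058],[0,0,0]],
    [10,[-0.006,0.162,0.08],[0,0,0]],
    [10,[-0.006,0.187,0.12],[0,0,0]],
    [10,[-0.007,0.212,0.17],[0,0,0]],
    [10,[-0.008,0.237,0.22],[0,0,0]],
    [10,[-0.009,0.25,0.26],[0,0,0]],
  ],
)

```text
time: 3.87
tool_pos: [0.5084, -0.1843, 0.2907]
tool_rot: [0.0, 1.0, 0.018, 0.001]
contact_force: [-0.2, 0.5, -7.9]
gripper_width: 0.283
grasp_force: 61.0
```

```bash
cat >> h.py <<'E'
from plant import vision,monitor
W=3.24
def roll(f,c):
    a,b=moulds(f,c); A,B=a.mean(0),b.mean(0); d=B-A
    return np.arctan2(d[2],np.hypot(*d[:2])),np.arctan2(-d[0],d[1]),len(a),len(b)
def swing(n=12,verbose=True):
    T=[];R=[]
    for i in range(n):
        s=monitor.state(); f=vision.grab_frame("scene"); r=roll(f,s["tool_pos"][:2])
        T.append(s["time"]);R.append(r[0])
        last=(s,r)
    T=np.array(T);R=np.array(R); t1=monitor.state()["time"]
    M=np.c_[np.cos(W*(T-t1)),np.sin(W*(T-t1)),np.ones(n)]
    c=np.linalg.lstsq(M,R,rcond=None)[0]
    print("R",R.round(3)); print("t1",t1,"phi",c[0],"dphi",c[1]*W,"off",c[2],"amp",np.hypot(c[0],c[1]),"rms",(M@c-R).std())
    print("tool",last[0]["tool_pos"],"F",last[0]["contact_force"],"mould yaw",last[1])
    return f
E
python3 -c "
from h import *
f=swing(20); cv2.imwrite('pics/s2.png',f['color'][:,:,::-1])"
```

```text
R [-0.092 -0.125 -0.151 -0.177 -0.199 -0.214 -0.226 -0.231 -0.228 -0.22
 -0.205 -0.188 -0.164 -0.136 -0.107 -0.072 -0.036  0.001  0.04   0.07 ]
t1 4.8667 phi 0.10864391282071142 dphi 0.6443581801329428 off -0.0026105842021030834 amp 0.2266167597940129 rms 0.0013567152023433073
tool [ 0.5079069  -0.18538041  0.28785172] F [ 0.02982776 -0.49807285 -9.85445264] mould yaw (np.float64(0.07015572206354904), np.float64(0.029883414044156772), 351, 347)
```

View pics/s2.png

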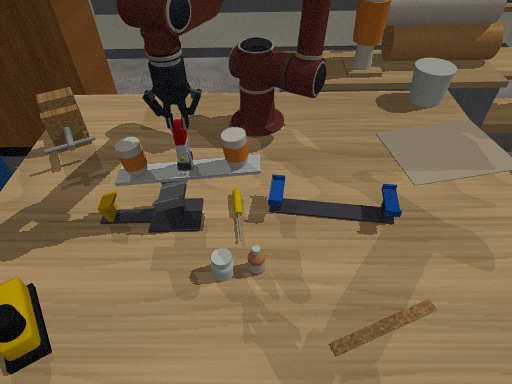

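The carrier is out of its rest and swinging with an amplitude of 0.227 rad. The tray is around (190,170), clear of the rest and the keeper at (108,207). Next I plan the carry so that it cancels the swing.

```bash
cat > plan.py <<'E'
import numpy as np,sys
def plan(phi,dphi,D,N,lag=.03,h=1/12,w=3.24):
    t=np.arange(N+1)*h; T=N*h; k=10.5/9.81
    tau=T-t; te=T+lag-(t+lag) # effect times shifted by the lag
    te=tau; ph=phi*np.cos(w*lag)+dphi/w*np.sin(w*lag); dp=dphi*np.cos(w*lag)-w*phi*np.sin(w*lag)
    A=np.array([np.ones(N+1),tau,-k*np.sin(w*te)/w,-k*np.cos(w*te)])
    b=np.array([0,D,-(ph*np.cos(w*T)+dp/w*np.sin(w*T)),-(-ph*w*np.sin(w*T)+dp*np.cos(w*T))])
    dv=np.linalg.pinv(A)@b; v=np.cumsum(dv)[:-1]; y=np.cumsum(v)*h
    p=[];tt=np.arange(0,T,.02)
    for x in tt:
        m=t<=x; p.append(ph*np.cos(w*x)+dp/w*np.sin(w*x)-k*(dv[m]*np.sin(w*(x-t[m]))).sum()/w)
    print("N",N,"vmax",abs(v).max().round(3),"dvmax",abs(dv).max().round(3),"phimax",np.abs(p).max().round(3),"y range",y.min().round(3),y.max().round(3))
    return y
E
python3 - <<'E'
from plan import *
for N in (24,36,48):
    y=plan(.1086,.6444,.409,N); 
    for c in range(0,N,12):
        o=0 if c==0 else y[c-1]; print(((y[c:c+12]-o)/.3).round(3).tolist())
E
```

```text
N 24 vmax 0.494 dvmax 0.188 phimax 0.161 y range 0.016 0.409
[0.052, 0.145, 0.264, 0.398, 0.535, 0.666, 0.782, 0.878, 0.951, 1.001, 1.029, 1.041]
[-0.0, -0.006, -0.011, -0.01, 0.002, 0.028, 0.067, 0.119, 0.179, 0.239, 0.29, 0.322]
N 36 vmax 0.318 dvmax 0.047 phimax 0.203 y range 0.004 0.409
[0.013, 0.037, 0.069, 0.106, 0.145, 0.183, 0.219, 0.249, 0.273, 0.291, 0.302, 0.307]
[0.002, 0.001, 0.001, 0.005, 0.013, 0.03, 0.056, 0.093, 0.141, 0.201, 0.27, 0.348]
[0.084, 0.172, 0.26, 0.346, 0.427, 0.5, 0.563, 0.615, 0.655, 0.684, 0.701, 0.709]
N 48 vmax 0.311 dvmax 0.046 phimax 0.203 y range 0.004 0.429
[0.013, 0.036, 0.067, 0.104, 0.143, 0.182, 0.218, 0.251, 0.278, 0.3, 0.317, 0.329]
[0.009, 0.017, 0.026, 0.039, 0.056, 0.081, 0.115, 0.158, 0.211, 0.275, 0.346, 0.425]
[0.084, 0.17, 0.256, 0.34, 0.417, 0.487, 0.546, 0.595, 0.632, 0.657, 0.672, 0.676]
[-0.003, -0.012, -0.025, -0.039, -0.053, -0.064, -0.072, -0.076, -0.077, -0.074, -0.071, -0.068]
```

arm_command(
  rows=[
    [10,[-0.001,0.013,0],[0,0,-0.003]],
    [10,[-0.002,0.037,0],[0,0,-0.006]],
    [10,[-0.003,0.069,0],[0,0,-0.009]],
    [10,[-0.004,0.106,0],[0,0,-0.012]],
    [10,[-0.005,0.145,0],[0,0,-0.015]],
    [10,[-0.006,0.183,0],[0,0,-0.018]],
    [10,[-0.007,0.219,0],[0,0,-0.021]],
    [10,[-0.008,0.249,0],[0,0,-0.024]],
    [10,[-0.009,0.273,0],[0,0,-0.027]],
    [10,[-0.01,0.291,0],[0,0,-0.03]],
    [10,[-0.011,0.302,0],[0,0,-0.033]],
    [10,[-0.012,0.307,0],[0,0,-0.036]],
  ],
)

```text
time: 5.87
tool_pos: [0.5043, -0.0929, 0.2878]
tool_rot: [0.0, 1.0, -0.011, 0.0]
contact_force: [0.3, 0.4, -9.3]
gripper_width: 0.287
grasp_force: 61.0
```

arm_command(
  rows=[
    [10,[-0.001,0.002,0],[0,0,-0.003]],
    [10,[-0.002,0.001,0],[0,0,-0.006]],
    [10,[-0.003,0.001,0],[0,0,-0.009]],
    [10,[-0.004,0.005,0],[0,0,-0.012]],
    [10,[-0.005,0.013,0],[0,0,-0.015]],
    [10,[-0.006,0.03,0],[0,0,-0.018]],
    [10,[-0.007,0.056,0],[0,0,-0.021]],
    [10,[-0.008,0.093,0],[0,0,-0.024]],
    [10,[-0.009,0.141,0],[0,0,-0.027]],
    [10,[-0.01,0.201,0],[0,0,-0.03]],
    [10,[-0.011,0.27,0],[0,0,-0.033]],
    [10,[-0.012,0.348,0],[0,0,-0.036]],
  ],
)

```text
time: 6.87
tool_pos: [0.5005, 0.0122, 0.2879]
tool_rot: [-0.0, 0.999, -0.04, 0.0]
contact_force: [0.7, 0.0, -9.3]
gripper_width: 0.282
grasp_force: 61.0
```

arm_command(
  rows=[
    [10,[-0.001,0.084,0],[0,0,-0.003]],
    [10,[-0.002,0.172,0],[0,0,-0.006]],
    [10,[-0.003,0.26,0],[0,0,-0.009]],
    [10,[-0.004,0.346,0],[0,0,-0.012]],
    [10,[-0.005,0.427,0],[0,0,-0.015]],
    [10,[-0.006,0.5,0],[0,0,-0.018]],
    [10,[-0.007,0.563,0],[0,0,-0.021]],
    [10,[-0.008,0.615,0],[0,0,-0.024]],
    [10,[-0.009,0.655,0],[0,0,-0.027]],
    [10,[-0.01,0.684,0],[0,0,-0.03]],
    [10,[-0.012,0.701,0],[0,0,-0.033]],
    [10,[-0.014,0.709,0],[0,0,-0.037]],
  ],
)

```text
time: 7.87
tool_pos: [0.4962, 0.2246, 0.2877]
tool_rot: [0.0, 0.998, -0.068, -0.0]
contact_force: [-0.3, 0.3, -10.2]
gripper_width: 0.282
grasp_force: 61.0
```

```bash
python3 -c "
from h import *
f=swing(16); cv2.imwrite('pics/s3.png',f['color'][:,:,::-1]); np.savez('pics/s3.npz',**f)
s=monitor.state();print(s['tool_rot'],s['time'])"
```

```text
R [ 0.027  0.026  0.024  0.019  0.014  0.008  0.004 -0.002 -0.008 -0.014
 -0.019 -0.022 -0.027 -0.029 -0.033 -0.033]
t1 8.6667 phi -0.033514377314463197 dphi -0.011448847018354703 off -0.0017887969360089045 amp 0.033700145084187415 rms 0.0009576811986152458
tool [0.49649674 0.22378558 0.28779357] F [-0.74500701  0.39932941 -9.50398053] mould yaw (np.float64(-0.03345110904180656), np.float64(-0.13377946543039687), 334, 380)
[ 7.44042264e-06  9.97677969e-01 -6.81077826e-02 -4.40098689e-06] 8.6667
```

View pics/s3.png

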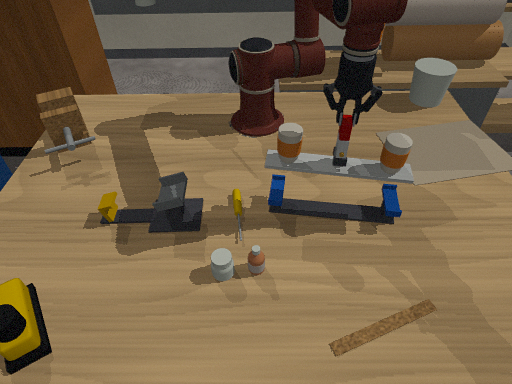

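The tray at (340,165) hangs over the stand, whose pads are at (277,192) and (391,200), with a residual swing of 0.034 rad. I'm damping the rest while lowering to about 80 mm.

```bash
python3 - <<'E'
from plan import *
for N in (12,24):
    y=plan(-.0335,-.0114,0,N)
    for c in range(0,N,12):
        o=0 if c==0 else y[c-1]; print(((y[c:c+12]-o)/.3).round(3).tolist())
E
```

```text
N 12 vmax 0.064 dvmax 0.041 phimax 0.034 y range -0.022 -0.0
[-0.011, -0.028, -0.046, -0.061, -0.07, -0.072, -0.066, -0.055, -0.04, -0.023, -0.009, -0.0]
N 24 vmax 0.037 dvmax 0.015 phimax 0.034 y range -0.009 0.012
[-0.004, -0.01, -0.017, -0.023, -0.028, -0.031, -0.03, -0.027, -0.022, -0.014, -0.004, 0.006]
[0.01, 0.019, 0.026, 0.031, 0.032, 0.031, 0.027, 0.02, 0.013, 0.005, -0.002, -0.006]
```

arm_command(
  rows=[
    [10,[0,-0.004,-0.002],[0,0,0]],
    [10,[0,-0.01,-0.007],[0,0,0]],
    [10,[0,-0.017,-0.015],[0,0,0]],
    [10,[0,-0.023,-0.025],[0,0,0]],
    [10,[0,-0.028,-0.035],[0,0,0]],
    [10,[0,-0.031,-0.045],[0,0,0]],
    [10,[0,-0.03,-0.055],[0,0,0]],
    [10,[0,-0.027,-0.065],[0,0,0]],
    [10,[0,-0.022,-0.075],[0,0,0]],
    [10,[0,-0.014,-0.083],[0,0,0]],
    [10,[0,-0.004,-0.088],[0,0,0]],
    [10,[0,0.006,-0.09],[0,0,0]],
  ],
)

```text
time: 9.67
tool_pos: [0.4963, 0.226, 0.2604]
tool_rot: [0.0, 0.998, -0.068, -0.0]
contact_force: [-0.4, -0.7, -9.8]
gripper_width: 0.292
grasp_force: 60.9
```

arm_command(
  rows=[
    [10,[0,0.01,0],[0,0,0]],
    [10,[0,0.019,0],[0,0,0]],
    [10,[0,0.026,0],[0,0,0]],
    [10,[0,0.031,0],[0,0,0]],
    [10,[0,0.032,0],[0,0,0]],
    [10,[0,0.031,0],[0,0,0]],
    [10,[0,0.027,0],[0,0,0]],
    [10,[0,0.02,0],[0,0,0]],
    [10,[0,0.013,0],[0,0,0]],
    [10,[0,0.005,0],[0,0,0]],
    [10,[0,-0.002,0],[0,0,0]],
    [10,[0,-0.006,0],[0,0,0]],
  ],
)

```text
time: 10.67
tool_pos: [0.4965, 0.2234, 0.2608]
tool_rot: [0.0, 0.998, -0.068, 0.0]
contact_force: [0.2, 0.7, -9.8]
gripper_width: 0.288
grasp_force: 61.0
```

```bash
python3 -c "
from h import *
f=swing(40); np.savez('pics/s4.npz',**f)
P=cloud(f); a,b=moulds(f,(.4965,.2238)); print((a.mean(0)+b.mean(0))/2)
q=P[(abs(P[...,0]-.497)<.09)&(abs(P[...,1]-.2235)<.25)&(P[...,2]>.12)&(P[...,2]<.2)]
print(q.min(0),q.max(0))
# board ends (x-y extents, light grey, near its plane)
n=(abs(P[...,2]-.162)<.008)&(abs(P[...,0]-.497)<.09)&(abs(P[...,1]-.2235)<.26)
print('board',cv2.minAreaRect((P[n][:,:2]*1000).astype(np.float32)),np.median(P[n][:,2]))
"
```

```text
R [ 0.004  0.032  0.024  0.025 -0.021  0.012 -0.03   0.011 -0.017  0.016
  0.017  0.016  0.    -0.019  0.02   0.014  0.002  0.003  0.02   0.002
 -0.011 -0.001  0.021  0.    -0.017  0.019  0.028  0.     0.009  0.006
 -0.009 -0.01   0.011  0.004 -0.004  0.001 -0.003 -0.014  0.033 -0.014]
t1 12.6667 phi -0.00042270874177923606 dphi 0.00169998125452494 off 0.004577573152779029 amp 0.000673778621095062 rms 0.015378778478293387
tool [0.49648783 0.22381914 0.2608072 ] F [-0.7929451  -0.22406821 -9.0199426 ] mould yaw (np.float64(-0.013563693313773197), np.float64(-0.12809897709965434), 321, 367)
[0.52104563 0.21788269 0.23034555]
[0.43887538 0.02631026 0.14622411] [0.56027453 0.41922679 0.19998964]
board ((498.63720703125, 222.85293579101562), (389.1664123535156, 75.10627746582031), 82.12662506103516) 0.15947840652199724
```

arm_command(
  rows=[
    [10,[0,0,0],[0,0,0]],
    [10,[0,0,0],[0,0,0]],
    [10,[0,0,0],[0,0,0]],
    [10,[0,0,0],[0,0,0]],
    [10,[0,0,0],[0,0,0]],
    [10,[0,0,0],[0,0,0]],
    [10,[0,0,0],[0,0,0]],
    [10,[0,0,0],[0,0,0]],
    [10,[0,0,0],[0,0,0]],
    [10,[0,0,0],[0,0,0]],
    [10,[0,0,0],[0,0,0]],
    [10,[0,0,0],[0,0,0]],
  ],
)

```text
time: 13.67
tool_pos: [0.4965, 0.2238, 0.2608]
tool_rot: [0.0, 0.998, -0.068, -0.0]
contact_force: [0.0, 0.8, -8.5]
gripper_width: 0.29
grasp_force: 61.0
```

arm_command(
  rows=[
    [10,[0,0,0],[0,0,0]],
    [10,[0,0,0],[0,0,0]],
    [10,[0,0,0],[0,0,0]],
    [10,[0,0,0],[0,0,0]],
    [10,[0,0,0],[0,0,0]],
    [10,[0,0,0],[0,0,0]],
    [10,[0,0,0],[0,0,0]],
    [10,[0,0,0],[0,0,0]],
    [10,[0,0,0],[0,0,0]],
    [10,[0,0,0],[0,0,0]],
    [10,[0,0,0],[0,0,0]],
    [10,[0,0,0],[0,0,0]],
  ],
)

```text
time: 14.67
tool_pos: [0.4965, 0.2238, 0.2608]
tool_rot: [0.0, 0.998, -0.068, 0.0]
contact_force: [0.3, 0.6, -9.6]
gripper_width: 0.289
grasp_force: 61.0
```

```bash
sed -i 's/A,B=a.mean(0),b.mean(0); d=B-A\n    return/&/; s/a,b=moulds(f,c); A,B=a.mean(0),b.mean(0)/a,b=moulds(f,c); A,B=np.median(a,0),np.median(b,0)/' h.py; python3 -c "
from h import *
f=swing(30)
a,b=moulds(f,(.4965,.2238)); print(a.std(0),b.std(0),a.min(0),a.max(0))
cv2.imwrite('pics/s5.png',cv2.resize(f['color'][80:240,240:440,::-1],None,fx=3,fy=3))"
```

```text
R [ 0.003  0.004  0.001  0.001 -0.002 -0.    -0.003 -0.001  0.002  0.002
  0.001 -0.001  0.003 -0.002 -0.001 -0.     0.005 -0.001  0.003 -0.
  0.002  0.003 -0.003  0.     0.002 -0.001  0.002  0.003 -0.001 -0.   ]
t1 16.1667 phi 0.0001906346596226232 dphi -0.00013810476017848427 off 0.0006312130672183055 amp 0.00019534189966394894 rms 0.00202376094249013
tool [0.49649829 0.22381336 0.26079821] F [ 0.6682391  -0.84610399 -9.43012246] mould yaw (np.float64(-0.00040835123964273984), np.float64(-0.13843578314547242), 323, 365)
[0.00995876 0.02746009 0.08754814] [0.011051   0.02272287 0.08202282] [0.47267397 0.05820253 0.18305244] [0.54258476 0.18368033 0.60633077]
```

View pics/s5.png

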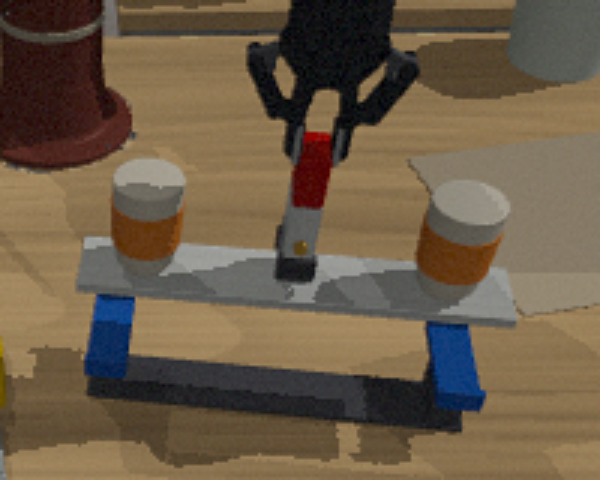

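The tray hangs still (amplitude under 0.001 rad), level over the blue pads at (110,335) and (455,365) in the crop, and has been held for more than 5 s. I'm lowering slowly.

arm_command(
  rows=[
    [10,[0,0,-0.004],[0,0,0]],
    [10,[0,0,-0.012],[0,0,0]],
    [10,[0,0,-0.022],[0,0,0]],
    [10,[0,0,-0.032],[0,0,0]],
    [10,[0,0,-0.042],[0,0,0]],
    [10,[0,0,-0.052],[0,0,0]],
    [10,[0,0,-0.062],[0,0,0]],
    [10,[0,0,-0.072],[0,0,0]],
    [10,[0,0,-0.082],[0,0,0]],
    [10,[0,0,-0.092],[0,0,0]],
    [10,[0,0,-0.102],[0,0,0]],
    [10,[0,0,-0.112],[0,0,0]],
  ],
)

```text
time: 17.17
tool_pos: [0.4965, 0.2238, 0.2269]
tool_rot: [-0.0, 0.998, -0.068, 0.0]
contact_force: [0.3, -0.2, -8.9]
gripper_width: 0.286
grasp_force: 61.0
```

arm_command(
  rows=[
    [10,[0,0,-0.01],[0,0,0]],
    [10,[0,0,-0.02],[0,0,0]],
    [10,[0,0,-0.03],[0,0,0]],
    [10,[0,0,-0.04],[0,0,0]],
    [10,[0,0,-0.05],[0,0,0]],
    [10,[0,0,-0.06],[0,0,0]],
    [10,[0,0,-0.07],[0,0,0]],
    [10,[0,0,-0.08],[0,0,0]],
    [10,[0,0,-0.088],[0,0,0]],
    [10,[0,0,-0.094],[0,0,0]],
    [10,[0,0,-0.098],[0,0,0]],
    [10,[0,0,-0.1],[0,0,0]],
  ],
)

```text
time: 18.17
tool_pos: [0.4964, 0.2238, 0.197]
tool_rot: [0.0, 0.998, -0.068, -0.0]
contact_force: [0.7, 0.2, -8.7]
gripper_width: 0.287
grasp_force: 61.0
```

```bash
python3 -c "
from h import *
f=swing(8)"
```

```text
R [-0.006 -0.012 -0.011 -0.001 -0.007 -0.004 -0.006 -0.007]
t1 18.5667 phi 0.009680768149825946 dphi -0.016622727481790157 off -0.01666182437145298 amp 0.01095623152450758 rms 0.0030975014513793266
tool [0.49661734 0.22386134 0.19742224] F [-0.24501032 -0.51700882 -8.84288984] mould yaw (np.float64(-0.007024692662902525), np.float64(-0.14266318895153166), 337, 365)
```

arm_command(
  rows=[
    [10,[0,0,-0.004],[0,0,0]],
    [10,[0,0,-0.008],[0,0,0]],
    [10,[0,0,-0.012],[0,0,0]],
    [10,[0,0,-0.016],[0,0,0]],
    [10,[0,0,-0.02],[0,0,0]],
    [10,[0,0,-0.024],[0,0,0]],
    [10,[0,0,-0.028],[0,0,0]],
    [10,[0,0,-0.032],[0,0,0]],
    [10,[0,0,-0.035],[0,0,0]],
    [10,[0,0,-0.038],[0,0,0]],
    [10,[0,0,-0.04],[0,0,0]],
    [10,[0,0,-0.04],[0,0,0]],
  ],
)

```text
time: 19.57
tool_pos: [0.4964, 0.2238, 0.185]
tool_rot: [0.0, 0.998, -0.068, -0.0]
contact_force: [-0.2, 0.5, -8.1]
gripper_width: 0.289
grasp_force: 61.0
```

arm_command(
  rows=[
    [10,[0,0,-0.002],[0,0,0]],
    [10,[0,0,-0.004],[0,0,0]],
    [10,[0,0,-0.006],[0,0,0]],
    [10,[0,0,-0.006],[0,0,0]],
  ],
)

```text
time: 19.9
tool_pos: [0.4964, 0.2238, 0.1832]
tool_rot: [0.0, 0.998, -0.068, -0.0]
contact_force: [-0.1, -0.1, -9.1]
gripper_width: 0.285
grasp_force: 61.0
```

arm_command(
  rows=[
    [10,[0,0,-0.002],[0,0,0]],
    [10,[0,0,-0.004],[0,0,0]],
    [10,[0,0,-0.006],[0,0,0]],
    [10,[0,0,-0.006],[0,0,0]],
  ],
)

```text
time: 20.23
tool_pos: [0.4969, 0.2239, 0.1828]
tool_rot: [-0.0, 0.998, -0.068, 0.001]
contact_force: [-1.5, -0.1, -2.0]
gripper_width: 0.288
grasp_force: 61.7
```

The pads have taken the tray's weight: wrist force dropped to about the hanger's own 2 N. I'll release and back off.

arm_command(
  rows=[
    [30,[0,0,0.002],[0,0,0]],
    [45,[0,0,0.002],[0,0,0]],
    [60,[0,0,0.002],[0,0,0]],
    [75,[0,0,0.002],[0,0,0]],
    [80,[0,0,0.002],[0,0,0]],
    [80,[0,0,0.002],[0,0,0]],
    [80,[0,0,0.002],[0,0,0]],
    [80,[0,0,0.002],[0,0,0]],
  ],
)

```text
time: 20.9
tool_pos: [0.4965, 0.2238, 0.1822]
tool_rot: [-0.0, 0.998, -0.068, 0.0]
contact_force: [-0.3, 0.5, 1.0]
gripper_width: 0.933
grasp_force: 0.0
```

arm_command(
  rows=[
    [80,[0,0,0.02],[0,0,0]],
    [80,[0,0,0.05],[0,0,0]],
    [80,[0,0,0.1],[0,0,0]],
    [80,[0,0,0.15],[0,0,0]],
    [80,[0,0,0.2],[0,0,0]],
    [80,[0,0,0.27],[0,0,0]],
    [80,[0,0,0.34],[0,0,0]],
    [80,[0,0,0.41],[0,0,0]],
    [80,[0,0,0.48],[0,0,0]],
    [80,[0,0,0.5],[0,0,0]],
    [80,[0,0,0.5],[0,0,0]],
    [80,[0,0,0.5],[0,0,0]],
  ],
)

```text
time: 21.9
tool_pos: [0.4965, 0.2238, 0.3321]
tool_rot: [-0.0, 0.998, -0.068, 0.0]
contact_force: [-0.4, 0.1, -0.5]
gripper_width: 0.94
grasp_force: 0.0
```

```bash
python3 -c "
from h import *
f=swing(8); P=cloud(f)
n=(abs(P[...,2]-.082)<.006)&(abs(P[...,0]-.497)<.09)&(abs(P[...,1]-.2235)<.26)
print('board',cv2.minAreaRect((P[n][:,:2]*1000).astype(np.float32)),np.median(P[n][:,2]))
cv2.imwrite('pics/s6.png',f['color'][:,:,::-1])"
```

```text
R [-0.001  0.001 -0.001 -0.002 -0.004  0.002 -0.002 -0.004]
t1 22.3 phi -0.0002537896279370029 dphi -0.008873542541870632 off -0.00276889056440476 amp 0.002750481435883811 rms 0.0018291981335675314
tool [0.49617274 0.22372761 0.33111424] F [-0.23230213  0.22606702 -0.93770834] mould yaw (np.float64(-0.0038233734710712403), np.float64(-0.1392732378140989), 265, 296)
board ((500.0948181152344, 222.56881713867188), (389.9774475097656, 110.21031951904297), 81.50064086914062) 0.08139827004720943
```

View pics/s6.png

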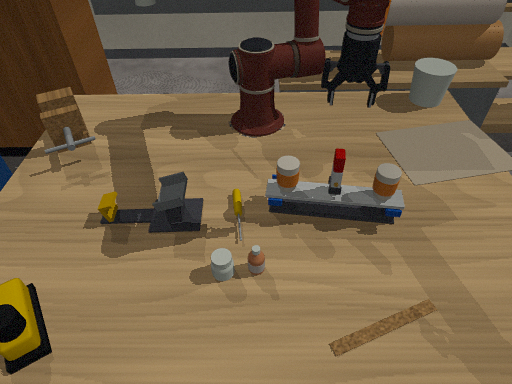

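The tray lies level on both pads around (335,193), the hanger stands upright at (338,165), and the gripper is clear above at (355,85). The screwdriver, jar and bottle look unmoved.

```bash
python3 -c "
from plant import manip; print(manip.job_done())"
```

```text
the job is handed in; nothing more can be done
None
```

The job is handed in: the tray hung still over the stand for more than 5 s, now rests level and centred on both pads, and is released with the arm clear; the hand-in gave no verdict.

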